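Take the snap-fit cover off the filter box

ROBOT

A 7-joint arm with a two-finger parallel gripper is mounted at the origin on a cart in front of the work surface, level with it; the furniture and walls round the work are solid. World frame = base frame: x ahead of the robot, y to its left, z up, the work surface at z = 0. Lengths are in m, angles in rad, forces in N, time in s.
With the tool pointing down it reaches from about 0.4 to 0.875 m from the base axis. Payload 19.3 kg.
Tool frame: the origin (TCP) lies at the very end of the fingers, on their centre line; the grasp point (between the pads) lies 19 mm behind it; z points along the fingers, y is the line along which they close (so a half turn about z gives the same grasp; the last joint's range is limited). The gripper opens to 85 mm and grips with 20 to 120 N. Pads are 22 mm wide; open, the fingers measure 114 mm over their backs; the gripper's body (76 mm by 85 mm) begins 54 mm behind the grasp point. The pads swing forward as they close: fully open they stand 13 mm farther back than shut.
Start: joints at [-1.347, 0.521, -0.036, 1.599, 0.021, 1.021, -0.113], TCP at [0.181, 0.598, 0.231] pointing down, gripper open.
Joint ranges: [-2.91, 2.91], [-0.3, 2.13], [-1.5, 1.42], [0.17, 2.43], [-1.26, 4.41], [0.16, 1.93], [-2.52, 2.52]. Speed limits (rad/s): [1.89, 1.89, 2.39, 2.39, 3.01, 3.01, 3.01].

INTERFACE

Orientations are given as [roll, pitch, yaw] about the fixed x, y, z axes, in that order (R = Rz(yaw) Ry(pitch) Rx(roll)).
In Python, from workcell import monitor, optics, job_done gives the robot as it stands.
- The arm moves only by the shell command python3 -m handwheel 'ROWS' [FORCE]. ROWS is JSON, a list of rows, each an object of numbers: "dx", "dy", "dz": the shift along the tool's x, y, z in cm; "wx", "wy", "wz": the turn, a rotation vector about the tool's x, y, z in rad; "claw": the opening in per cent of the stroke, from 0 (shut) to 100 (fully open). A call has 1 to 8 rows; each row shifts and turns the commanded pose from where the row before left it, along the tool's axes as they then stand; what a row does not reach is not made up. A row lasts 1/8 s, in which the tool goes at most 62.5 mm and 10.7 degrees, less where a joint would pass 70% of its speed; a pose out of reach is approached as far as the arm can. A call with a gripper value outside its range is refused whole. The fingers move at their own pace and stop on an object; FORCE is the grip in N (left out, the last holds). Time passes only in rows, so rows that do not move let the fingers close. It gives the time, the measured TCP pose, the force, the opening and the grip force at its end, in the units of the state.
- monitor.observe(): the state, without advancing time (a new reading comes with each control period).
- optics.grab_frame(name): name is "side" or "top" or "wrist"; returns a dict with "frame" (384x512x3 uint8, blue, green, red), "fovy" (degrees; the focal length in pixels is half the picture's height over the tangent of half this angle, whatever the lens; pixels are square), "cx", "cy" (the principal point, pixels), "R" (3x3) and "t" (3): a world point X has camera coordinates R X + t. Camera axes: x right, y down, z forward; pixel columns grow to the right and rows downward; lengths in m; the calibration is good to about 2 mm. The wrist camera is an equidistant fisheye: a pixel r from the principal point sees the ray r / f radians off the axis. A picture is of the moment at which its call begins. There is no depth.
- job_done(): hands the job in; it is judged then, once.
Trained networks look in the newest picture that a camera, given by its name, has taken for a name from the list of things; names that differ only in an ending like _2 or _b are one class to them, and where a whole thing is asked for, a point or a joint stands for the part that bears it (a point fixed in the world has none). Each returns a list of dicts, best first, with "p" (0 to 1); they miss things now and then, are a little off and sometimes report something else, mostly with a low value. They report only what shows in the picture. A call takes as long as a camera call. They do not tell look-alikes from the thing itself.
- optics.masks_of(name, camera): "region" (384x512 bool, what is visible of it) and "rect" ([left, top, width, height] in pixels, round what is visible of it).
The state is a dict: "clock": time; "qpos": joint angles; "qd": joint speeds; "joint_efforts": joint torques, N m; "position": TCP position; "tool_rot": TCP orientation; "force": force on the tool from outside, world axes, zero at the start; "moment": the same for the moment, N m; "grip_width": finger opening in m; "finger_force": force on a finger pad.
Only numpy, scipy, OpenCV 4.12 (cv2) and the standard library are available. Lean on these libraries where they do the work, as an engineer would, in place of code of your own. Each camera call takes 0.05 s, during which the arm holds its last target. There are 200 camera calls.

TASK

Open the dust filter box on the bench: gently pinch the springy snap tab on its cover in towards the fixed grip opposite, only as far and as firmly as it takes to free the catch, and with the tab held in lift that end of the cover and draw the tongues at its other end out of their slot, never forcing the cover against the box. Then lay the cover flat, grips upward, on the middle of the exercise book that lies bare beside the box and let go, leaving everything else where it is.

Things in the scene. Friction and masses are not known exactly. Their poses are not given: they have to be found in the camera images.
- filter_box: Grey box fixed to the bench, 148 x 84 mm, walls 50 mm high. x runs along it from the louvred end to the hooded end, z up; origin at its underside. Hood: from x = +57 mm, 64 mm high. The cover lies flush in the top opening, on a ledge whose top is 44 mm up; the snap catch hooks 4 mm under the ledge on the +y side.
- cover: Loose snap-fit cover, 80 to 140 g: plate 110 x 64 x 6 mm, its top 18 mm above the origin, on a 12 mm skirt (stands level). Origin: centre of the underside. Fitted, its axes are the box's and its origin is 32 mm above the box's, with 1.5 mm of play all round. More than 15 N between cover and box (pulling on a hooked catch, jamming) breaks the catch.
- snap_tab: Springy tab of the cover. Its origin is the cover's while free and moves to the cover's -y when pressed in: 4 N starts it, 1 N more per mm; the catch is free at 4 mm (8 N), hard stop at 7 mm (11 N). More than 20 N of squeeze breaks it. Upright grip part: 20 mm wide in x, 4 mm thick, outer face (serrated) at cover y = +20 mm, top at z = 46 mm.
- grip_mid (a point): Midway between the outer faces of the two upright grips on the cover, which are 40 mm apart while the tab is free, at cover x = -30, z = 36 mm (18 mm above the plate). Pinch here from above across y. Axes as the cover.
- fixed_grip (a point): Centre of the outer face of the fixed grip, opposite the tab: rigid, 20 mm wide in x, 4 mm thick, outer face at cover y = -20 mm, top at z = 46 mm. As the tab gives way and this one does not, fingers that close evenly push the cover sideways against the box unless the hand follows. Axes as the cover.
- box_slot (a point): Mid-width of the slot under the box's hood, 46 mm up, at box x = +57 mm. Two tongues at the cover's +x end, 2.5 mm thick, reach 8 mm into it with 1.5 mm of play in height. With the tab in, the grip end lifts 15 to 20 mm about them; drawing the cover 12 mm or more to -x then frees it.
- book: Closed exercise book lying flat and bare, fixed (not the one half under a bag, far left), 207 (its x) x 159 (its y) x 8 mm high; origin under its centre.
- cast_a: Small plaster dental cast, 48 x 53 x 27 mm, a bystander; origin under its centre.
- cast_b: Plaster dental cast, 52 x 58 x 27 mm, a bystander; origin under its centre.
- jar: Plastic jar with screw lid, 54 mm across, 76 mm high, a bystander; origin under its centre.
- wheel: Abrasive disc on an upright mandrel, 27 x 27 x 22 mm, a bystander; origin under its centre.
- loose_pen: Ball pen lying flat, 152 mm long along its y, 10 mm thick, a bystander; origin under its centre.
- brush: Flat brush lying flat, 187 mm long along its y, 32 mm wide, 10 mm thick, a bystander; origin under its centre.
Things that resemble listed ones, but are neither listed nor needed, are in the scene too. Leave any yellow look-alike of the cover alone.

How it is judged:
By the outcome, as a careful person would: the job done as asked, in the order asked, and still so for the second after the job is handed in, with the robot touching nothing.
It also fails if it takes over 64 s, if anything falls off the work surface, if the arm or the gripper's body presses on something with over 40 N, if the wrist force passes 120 N, or if a joint passes its speed limit or range.

## Working session

There is one attempt and no reset: what is moved stays moved. The work goes in short steps, Python scripts to look and compute and a shell command to move; the robot and the scene stay as the last step left them, time stands still between calls to the robot, and variables do not carry over. Pictures are saved under pics/ and viewed, at most 14 in all, crops included, and the job is handed in when it is done.

```bash
mkdir -p pics; cat > h.py <<'E'
import numpy as np, cv2
from workcell import monitor, optics
def ray(fr,u,v,fish=False):
    f=192/np.tan(np.radians(fr['fovy'])/2); d=np.array([u-fr['cx'],v-fr['cy']],float)
    if fish:
        r=np.hypot(*d); th=r/f; c=np.array([*(d/max(r,1e-9)*np.sin(th)),np.cos(th)])
    else: c=np.array([*(d/f),1.])
    R=np.array(fr['R']); return -R.T@np.array(fr['t']), R.T@c
def at(fr,u,v,z,fish=False):
    o,d=ray(fr,u,v,fish); return o+d*(z-o[2])/d[2]
def proj(fr,X,fish=False):
    f=192/np.tan(np.radians(fr['fovy'])/2); c=np.array(fr['R'])@np.array(X)+np.array(fr['t'])
    if fish:
        r=np.hypot(c[0],c[1]); th=np.arctan2(r,c[2]); return np.array([fr['cx'],fr['cy']])+f*th*c[:2]/max(r,1e-9)
    return np.array([fr['cx'],fr['cy']])+f*c[:2]/c[2]
E
python3 - <<'E'
from h import *
s=monitor.observe(); print({k:np.round(v,3) for k,v in s.items() if k in('clock','position','tool_rot','force','grip_width')})
ims=[]
for c in('top','side'):
    fr=optics.grab_frame(c); ims.append(fr['frame']); print(c,fr['fovy'],np.round(ray(fr,256,192),2))
    for n in('filter_box','cover','book','snap_tab','cast_a','jar','wheel','loose_pen','brush'):
        for m in optics.masks_of(n,c)[:4]:
            if m['p']<.2: continue
            ys,xs=np.nonzero(m['region']); p=at(fr,xs.mean(),ys.mean(),0.02)
            print(n,round(m['p'],2),m['rect'],len(xs),np.round(p,3))
for c,i in zip('ts',ims): cv2.imwrite(f'pics/{c}1.png',cv2.resize(i,(800,600),interpolation=cv2.INTER_CUBIC))
E
```

```text
{'clock': np.float64(0.0), 'position': array([0.181, 0.598, 0.231]), 'tool_rot': array([-3.14 ,  0.   ,  2.848]), 'force': array([ 0.66 ,  0.148, -0.124]), 'grip_width': np.float64(0.085)}
top 50.50404683865647 [[ 0.47  0.18  1.03]
 [ 0.1  -0.   -0.99]]
filter_box 0.64 [312.3, 158.2, 54.2, 75.8] 1234 [ 0.573 -0.016  0.02 ]
cover 0.62 [258.4, 191.0, 26.0, 49.6] 1123 [0.518 0.141 0.02 ]
cover 0.58 [324.4, 176.1, 38.1, 53.1] 1194 [ 0.548 -0.03   0.02 ]
book 0.74 [162.1, 168.1, 70.9, 81.8] 5102 [0.528 0.324 0.02 ]
snap_tab 0.42 [334.5, 216.4, 8.1, 3.6] 18 [ 0.516 -0.025  0.02 ]
cast_a 0.73 [260.2, 264.0, 18.5, 22.5] 365 [0.371 0.145 0.02 ]
cast_a 0.67 [324.0, 173.8, 39.0, 57.2] 1254 [ 0.55 -0.03  0.02]
cast_a 0.57 [224.7, 136.6, 21.6, 25.7] 375 [0.681 0.229 0.02 ]
cast_a 0.43 [313.5, 162.4, 49.9, 71.9] 1176 [ 0.574 -0.016  0.02 ]
jar 0.83 [317.7, 123.6, 24.2, 28.4] 495 [ 0.715 -0.004  0.02 ]
loose_pen 0.56 [135.8, 145.0, 53.6, 14.8] 216 [0.668 0.413 0.02 ]
brush 0.7 [292.5, 259.6, 70.1, 23.4] 701 [ 0.374 -0.006  0.02 ]
brush 0.67 [322.7, 178.1, 36.1, 52.2] 1206 [ 0.549 -0.03   0.02 ]
side 55.33863998351142 [[ 0.32  0.93  0.47]
 [ 0.24 -0.84 -0.49]]
filter_box 0.62 [232.6, 142.9, 63.4, 32.3] 989 [ 0.564 -0.015  0.02 ]
filter_box 0.38 [248.6, 143.5, 39.4, 15.6] 397 [ 0.564 -0.1    0.02 ]
cover 0.95 [240.0, 172.9, 49.2, 31.5] 761 [0.52  0.153 0.02 ]
cover 0.83 [252.5, 140.1, 36.3, 17.6] 441 [ 0.561 -0.098  0.02 ]
book 0.93 [177.3, 209.2, 117.4, 63.5] 4586 [0.519 0.355 0.02 ]
snap_tab 0.57 [279.4, 147.2, 3.3, 6.8] 49 [ 0.535 -0.119  0.02 ]
cast_a 0.87 [180.4, 194.7, 24.0, 16.1] 380 [0.673 0.246 0.02 ]
jar 0.69 [206.0, 135.7, 17.5, 35.3] 518 [ 0.726 -0.035  0.02 ]
wheel 0.53 [156.2, 219.1, 13.9, 10.1] 72 [0.688 0.354 0.02 ]
loose_pen 0.45 [150.1, 230.0, 14.9, 43.9] 143 [0.656 0.445 0.02 ]
loose_pen 0.39 [235.4, 143.1, 58.4, 34.3] 1178 [ 0.565 -0.015  0.02 ]
brush 0.66 [324.2, 163.4, 12.9, 33.5] 248 [0.37 0.03 0.02]
```

View pics/t1.png

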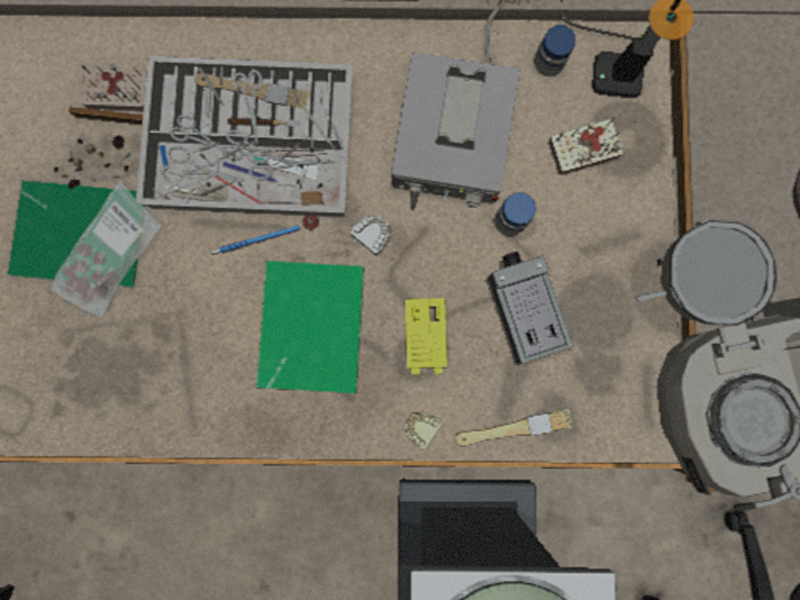

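```bash
python3 - <<'E'
from h import *
ims=[]
t=optics.grab_frame('top')['frame'][140:250,230:385]; s=optics.grab_frame('side')['frame'][120:215,200:330]
a=cv2.resize(t,(780,554),interpolation=cv2.INTER_CUBIC); cv2.imwrite('pics/t2.png',a)
cv2.imwrite('pics/s2.png',cv2.resize(s,(780,570),interpolation=cv2.INTER_CUBIC))
E
```

```text
(no output)
```

View pics/t2.png

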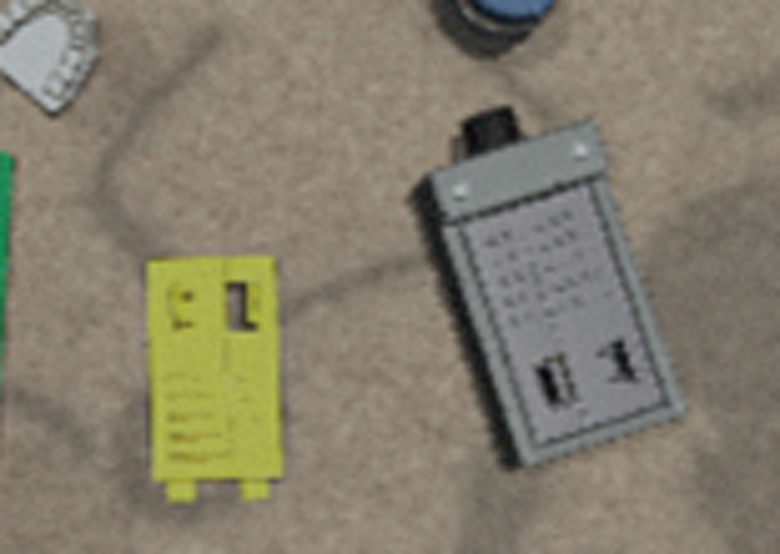

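View pics/s2.png

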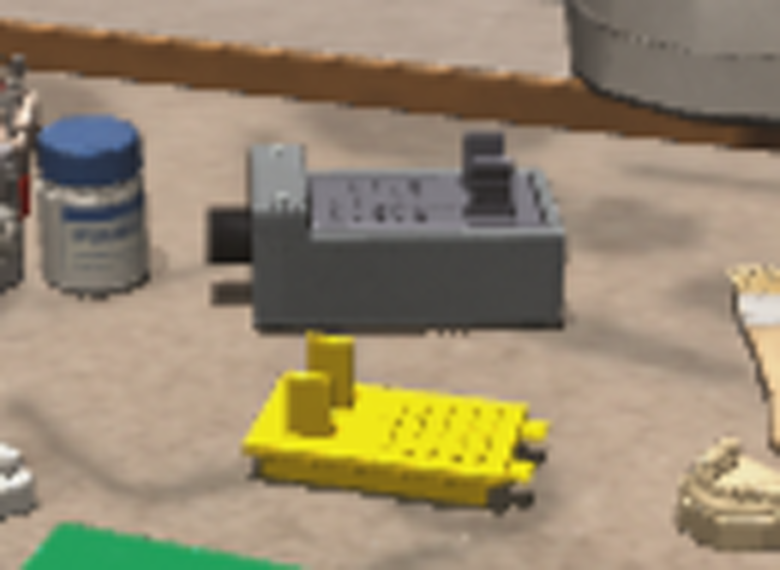

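The bare green book is at top px (200,209); the other green one, at (50,150), is half under a bag. Cover candidates are the grey one fitted in the grey box, top px (339,207), and the loose yellow look-alike at (272,214). I choose the grey one, which the close crop confirms: the hood is at the far end and the grips at crop (555,380) and (622,360). The other grey box, at (290,80), is an appliance.

```bash
python3 - <<'E'
from h import *
fr=optics.grab_frame('top'); k=780/155
g=lambda u,v,z: at(fr,230+u/k-.4,140+v/k-.4,z)
TL,TR,BL,BR=g(432,178,.064),g(597,122,.064),g(519,465,.05),g(684,408,.05)
print(np.round([TL,TR,BL,BR],4))
ax=(TL+TR-BL-BR)/2; yaw=np.arctan2(ax[1],ax[0]); print('len',np.linalg.norm(ax[:2]),'wid',np.linalg.norm((TL-TR)[:2]),np.linalg.norm((BL-BR)[:2]),'yaw',yaw)
c=(TL+TR+BL+BR)/4; R=np.array([[np.cos(yaw),-np.sin(yaw)],[np.sin(yaw),np.cos(yaw)]])
print('centre',c, 'gripmid',c[:2]+R@[-.03,0])
m=optics.masks_of('book','top')[0]['region'].astype(np.uint8)
r=cv2.minAreaRect(cv2.findContours(m,0,2)[0][0]); P=np.array([at(fr,*p,.008) for p in cv2.boxPoints(r)]); print(r,np.round(P,4),P.mean(0))
s=optics.grab_frame('side')
m=optics.masks_of('book','side')[0]['region'].astype(np.uint8)
print(optics.masks_of('book','side')[0]['rect'],[proj(s,p) for p in P])
E
```

```text
[[ 0.6098  0.0389  0.064 ]
 [ 0.6374 -0.0398  0.064 ]
 [ 0.4746 -0.0039  0.05  ]
 [ 0.5024 -0.0828  0.05  ]]
len 0.14177253813184543 wid 0.08332888324416837 0.08357160367469744 yaw 0.30739417693109217
centre [ 0.5560456  -0.02189781  0.057     ] gripmid [ 0.52745184 -0.03097509]
((197.9923858642578, 209.60659790039062), (65.47604370117188, 83.28780364990234), 4.085616588592529) [[0.4292 0.4118 0.008 ]
 [0.6383 0.4032 0.008 ]
 [0.6279 0.2375 0.008 ]
 [0.4193 0.2492 0.008 ]] [0.52865671 0.32543343 0.008     ]
[174.7, 207.7, 120.6, 63.9] [array([274.24688193, 268.6212167 ]), array([174.82926975, 245.66287188]), array([210.7557057 , 205.80642048]), array([295.57230341, 222.74761691])]
```

```bash
python3 -m handwheel '[{"wz":0.18},{"wz":0.18},{"wz":0.18},{"wz":0.18},{"wz":0.18},{"wz":0.18},{"wz":0.18},{"wz":0.18}]'; python3 -m handwheel '[{"wz":0.18},{"wz":0.18},{"wz":0.18},{"wz":0.18},{"wz":0.18},{"wz":0.18}]'
```

```text
schema error: expected keys dx, dy, dz, wx, wy, wz, claw
schema error: expected keys dx, dy, dz, wx, wy, wz, claw
```

```bash
python3 -m handwheel '[{"dx":0,"dy":0,"dz":0,"wx":0,"wy":0,"wz":0.18,"claw":100},{"dx":0,"dy":0,"dz":0,"wx":0,"wy":0,"wz":0.18,"claw":100},{"dx":0,"dy":0,"dz":0,"wx":0,"wy":0,"wz":0.18,"claw":100},{"dx":0,"dy":0,"dz":0,"wx":0,"wy":0,"wz":0.18,"claw":100},{"dx":0,"dy":0,"dz":0,"wx":0,"wy":0,"wz":0.18,"claw":100},{"dx":0,"dy":0,"dz":0,"wx":0,"wy":0,"wz":0.18,"claw":100},{"dx":0,"dy":0,"dz":0,"wx":0,"wy":0,"wz":0.18,"claw":100}]'; python3 -m handwheel '[{"dx":0,"dy":0,"dz":0,"wx":0,"wy":0,"wz":0.18,"claw":100},{"dx":0,"dy":0,"dz":0,"wx":0,"wy":0,"wz":0.18,"claw":100},{"dx":0,"dy":0,"dz":0,"wx":0,"wy":0,"wz":0.18,"claw":100},{"dx":0,"dy":0,"dz":0,"wx":0,"wy":0,"wz":0.18,"claw":100},{"dx":0,"dy":0,"dz":0,"wx":0,"wy":0,"wz":0.18,"claw":100},{"dx":0,"dy":0,"dz":0,"wx":0,"wy":0,"wz":0.18,"claw":100},{"dx":0,"dy":0,"dz":0,"wx":0,"wy":0,"wz":0.18,"claw":100}]'
cat >> h.py <<'E'
from scipy.spatial.transform import Rotation as Ro
def need(p,yaw=None,tilt=0):
    "shift in tool axes (cm) and rotvec to reach TCP p, tool yaw"
    s=monitor.observe(); R=Ro.from_euler('xyz',s['tool_rot']); d=R.inv().apply(np.array(p)-s['position'])*100
    w=(R.inv()*Ro.from_euler('xyz',[np.pi,tilt,yaw])).as_rotvec() if yaw is not None else 0
    print('pos',np.round(s['position'],4),'rot',np.round(s['tool_rot'],3),'shift',np.round(d,2),'turn',np.round(w,3))
E
python3 -c "
from h import *; need([.50,-.04,.231],.32)"
```

```text
clock: 2.22
position: [0.181, 0.5982, 0.2313]
tool_rot: [-3.142, 0.0, 1.582]
force: [-0.0, -0.9, 0.8]
grip_width: 0.0854
finger_force: 0.0
clock: 3.1
position: [0.1809, 0.5983, 0.2313]
tool_rot: [-3.141, 0.0, 0.322]
force: [-0.1, 0.2, 0.6]
grip_width: 0.0853
finger_force: 0.0
pos [0.1809 0.5983 0.2313] rot [-3.141  0.     0.322] shift [1.007e+01 7.064e+01 2.000e-02] turn [-0.     0.     0.002]
```

```bash
python3 -m handwheel '[{"dx":1.4,"dy":5,"dz":0,"wx":0,"wy":0,"wz":0,"claw":100},{"dx":1.4,"dy":5,"dz":0,"wx":0,"wy":0,"wz":0,"claw":100},{"dx":1.4,"dy":5,"dz":0,"wx":0,"wy":0,"wz":0,"claw":100},{"dx":1.4,"dy":5,"dz":0,"wx":0,"wy":0,"wz":0,"claw":100},{"dx":1.4,"dy":5,"dz":0,"wx":0,"wy":0,"wz":0,"claw":100},{"dx":1.4,"dy":5,"dz":0,"wx":0,"wy":0,"wz":0,"claw":100},{"dx":1.4,"dy":5,"dz":0,"wx":0,"wy":0,"wz":0,"claw":100},{"dx":0,"dy":5,"dz":0,"wx":0,"wy":0,"wz":0,"claw":100}]'; python3 -m handwheel '[{"dx":0,"dy":5,"dz":0,"wx":0,"wy":0,"wz":0,"claw":100},{"dx":0,"dy":5,"dz":0,"wx":0,"wy":0,"wz":0,"claw":100},{"dx":0,"dy":5,"dz":0,"wx":0,"wy":0,"wz":0,"claw":100},{"dx":0,"dy":5,"dz":0,"wx":0,"wy":0,"wz":0,"claw":100},{"dx":0,"dy":5,"dz":0,"wx":0,"wy":0,"wz":0,"claw":100},{"dx":0,"dy":5,"dz":0,"wx":0,"wy":0,"wz":0,"claw":100},{"dx":0,"dy":0,"dz":0,"wx":0,"wy":0,"wz":0,"claw":100}]'
python3 - <<'E'
from h import *
need([.50,-.04,.231],.32)
fr=optics.grab_frame('wrist'); np.save('w.npy',fr,allow_pickle=True); print(fr['fovy'],fr['cx'],fr['cy'],np.round(ray(fr,256,192,1),3))
for n in('cover','filter_box','snap_tab','fixed_grip'):
    for m in optics.masks_of(n,'wrist')[:3]: print(n,round(m['p'],2),m['rect'])
cv2.imwrite('pics/w1.png',cv2.resize(fr['frame'],(800,600),interpolation=cv2.INTER_CUBIC))
E
```

```text
clock: 4.1
position: [0.4037, 0.2497, 0.2315]
tool_rot: [-3.142, -0.001, 0.328]
force: [0.8, 0.8, 0.3]
grip_width: 0.0857
finger_force: 0.0
clock: 4.97
position: [0.4996, -0.0368, 0.2315]
tool_rot: [3.14, -0.0, 0.322]
force: [-0.6, 0.4, 0.8]
grip_width: 0.0856
finger_force: 0.0
pos [ 0.4996 -0.0368  0.2315] rot [ 3.14  -0.     0.322] shift [-0.07  0.32  0.05] turn [ 0.001 -0.     0.002]
65.70646984690485 255.73196839429679 191.75297988686933 [[ 0.573 -0.012  0.374]
 [-0.285 -0.097 -0.954]]
cover 0.6 [232.4, 73.8, 56.3, 100.8]
cover 0.55 [99.0, 58.6, 65.3, 103.1]
filter_box 0.93 [220.6, 34.7, 80.2, 151.1]
filter_box 0.71 [260.3, 0.7, 41.4, 18.0]
filter_box 0.34 [239.6, 146.2, 8.2, 21.7]
snap_tab 0.61 [240.4, 144.1, 8.1, 24.0]
snap_tab 0.6 [102.7, 2.2, 14.5, 2.2]
snap_tab 0.48 [134.1, 75.5, 26.2, 22.2]
fixed_grip 0.88 [99.4, 62.1, 62.8, 99.4]
fixed_grip 0.87 [230.0, 78.0, 61.3, 97.5]
```

View pics/w1.png

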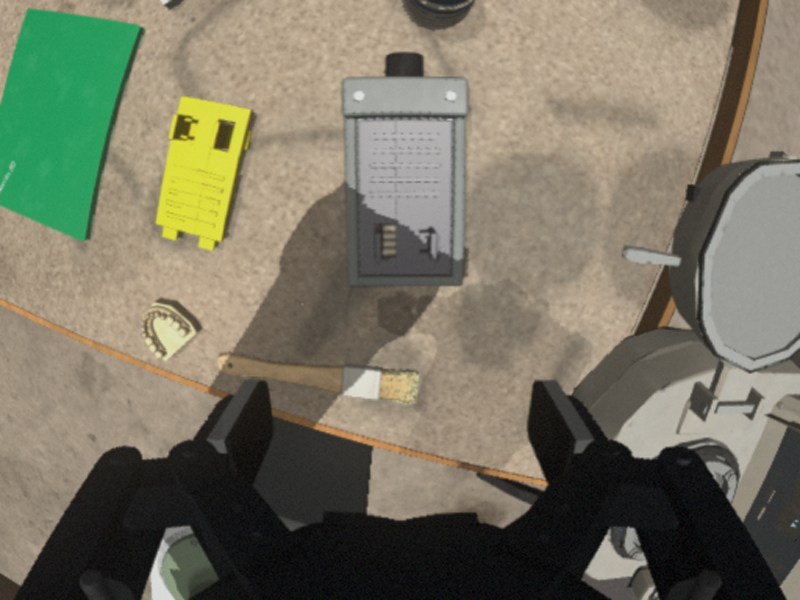

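The wrist picture shows the box at (405,180) well aligned with the tool, the serrated tab at (388,240) and the fixed grip at (432,242). I'll fit the pose on an enlarged crop.

```bash
python3 - <<'E'
from h import *
fr=np.load('w.npy',allow_pickle=True).item()
c=fr['frame'][40:190,200:320]
cv2.imwrite('pics/w2.png',cv2.resize(c,(480,600),interpolation=cv2.INTER_CUBIC))
E
```

```text
(no output)
```

View pics/w2.png

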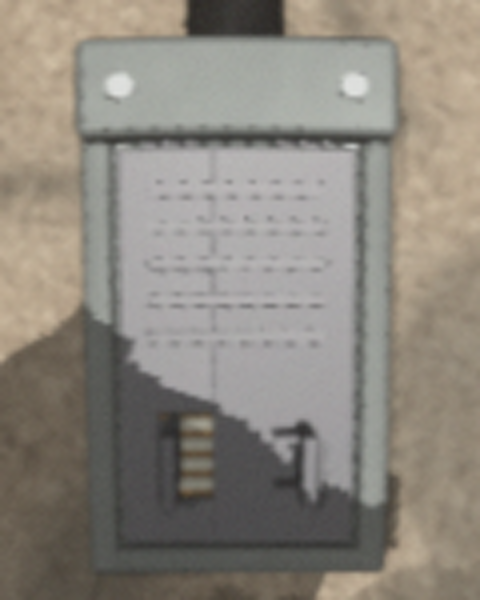

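```bash
cat > fit.py <<'E'
from h import *
from scipy.optimize import least_squares
def fit(fr,pts,x0):
    def T(q,X):
        c,s=np.cos(q[2]),np.sin(q[2]); return [q[0]+c*X[0]-s*X[1],q[1]+s*X[0]+c*X[1],X[2]]
    f=lambda q:np.ravel([proj(fr,T(q,X),1)-p for p,X in pts])
    r=least_squares(f,x0,loss='soft_l1'); print('pose',np.round(r.x,4)); print(np.round(r.fun.reshape(-1,2),1).tolist()); return r.x
E
python3 - <<'E'
from fit import *
fr=np.load('w.npy',allow_pickle=True).item()
g=lambda u,v:np.array([200+u/4-.4,40+v/4-.4])
P=[((96,568),(-.074,.042,.05)),((386,568),(-.074,-.042,.05)),((79,42),(.074,.042,.064)),((396,42),(.074,-.042,.064)),((79,136),(.057,.042,.064)),((396,133),(.057,-.042,.064)),((117,546),(-.0565,.0335,.05)),((357,546),(-.0565,-.0335,.05))]
q=fit(fr,[(g(*a),b) for a,b in P],[.556,-.022,.32])
# grips top predicted
for X in[(-.02,.018,.078),(-.04,.018,.078),(-.02,-.018,.078),(-.04,-.018,.078)]:
    c,s=np.cos(q[2]),np.sin(q[2]); print(X,(proj(fr,[q[0]+c*X[0]-s*X[1],q[1]+s*X[0]+c*X[1],X[2]],1)+.4-[200,40])*4)
gm=[q[0]-.03*np.cos(q[2]),q[1]-.03*np.sin(q[2])]; print('grip',gm); need([*gm,.068-.019+.04],q[2])
E
```

```text
pose [ 0.5515 -0.0236  0.3287]
[[-1.0, 6.8], [-0.0, 6.3], [-1.6, 3.9], [1.2, 3.7], [-1.4, -3.6], [1.3, -3.1], [0.7, -2.7], [0.3, -3.0]]
(-0.02, 0.018, 0.078) [168.00311418 420.56916787]
(-0.04, 0.018, 0.078) [169.35139237 498.37416515]
(-0.02, -0.018, 0.078) [311.68236309 419.78429398]
(-0.04, -0.018, 0.078) [310.95004954 497.52020079]
grip [np.float64(0.523084602882918), np.float64(-0.03329481559411368)]
pos [ 0.499  -0.0319  0.2313] rot [-3.141  0.     0.329] shift [ 2.23  0.92 14.23] turn [-0.     0.     0.001]
```

```bash
python3 - <<'E'
from fit import *
fr=np.load('w.npy',allow_pickle=True).item()
g=lambda u,v:np.array([200+u/4-.4,40+v/4-.4])
P=[((79,133),(.057,.042,.064)),((396,131),(.057,-.042,.064)),((117,546),(-.0565,.0335,.05)),((357,546),(-.0565,-.0335,.05))]
q=fit(fr,[(g(*a),b) for a,b in P],[.556,-.022,.32])
c,s=np.cos(q[2]),np.sin(q[2]); W=lambda X:[q[0]+c*X[0]-s*X[1],q[1]+s*X[0]+c*X[1],X[2]]
for X in[(-.02,.018,.078),(-.04,.018,.078),(-.02,-.018,.078),(-.04,-.018,.078)]: print(X,(proj(fr,W(X),1)+.4-[200,40])*4)
for u,v in((96,568),(79,42)):
    p=at(fr,*g(u,v),.05 if v>300 else .064,1)-[q[0],q[1],0]; print('edge local',c*p[0]+s*p[1],-s*p[0]+c*p[1])
gm=W((-.03,0,0)); print('grip',gm); need([*gm[:2],.12],q[2])
E
```

```text
pose [ 0.5484 -0.0243  0.3261]
[[-1.6, -0.0], [1.1, 0.4], [0.3, -0.1], [-0.2, -0.3]]
(-0.02, 0.018, 0.078) [166.67329526 432.5300963 ]
(-0.04, 0.018, 0.078) [167.85533497 510.04604742]
(-0.02, -0.018, 0.078) [310.05986288 432.08834378]
(-0.04, -0.018, 0.078) [309.10867215 509.53405877]
edge local -0.06297220524806266 0.04004672475588565
edge local 0.0811562826081009 0.04023571302879328
grip [np.float64(0.5200294544335645), np.float64(-0.03390361827520914), 0]
pos [ 0.499  -0.0319  0.2313] rot [-3.141  0.     0.329] shift [ 1.92  0.88 11.13] turn [-0.     0.     0.003]
```

```bash
python3 -m handwheel '[{"dx":1.1,"dy":0.5,"dz":4,"wx":0,"wy":0,"wz":0,"claw":64},{"dx":0.9,"dy":0.4,"dz":4,"wx":0,"wy":0,"wz":0,"claw":64},{"dx":0,"dy":0,"dz":4,"wx":0,"wy":0,"wz":0,"claw":64},{"dx":0,"dy":0,"dz":2,"wx":0,"wy":0,"wz":0,"claw":64},{"dx":0,"dy":0,"dz":0,"wx":0,"wy":0,"wz":0,"claw":64},{"dx":0,"dy":0,"dz":0,"wx":0,"wy":0,"wz":0,"claw":64}]' 20
python3 - <<'E'
from h import *
need([.5200,-.0339,.052],.3261)
fr=optics.grab_frame('wrist'); np.save('w.npy',fr,allow_pickle=True); print(np.round(ray(fr,256,192,1)[0],3))
print([np.round(proj(fr,p,1)) for p in ([.52,-.0339,.078],[.5484,-.0243,.05])])
cv2.imwrite('pics/w3.png',cv2.resize(fr['frame'],(800,600),interpolation=cv2.INTER_CUBIC))
E
```

```text
clock: 5.98
position: [0.5214, -0.0346, 0.0922]
tool_rot: [3.141, -0.001, 0.328]
force: [0.5, -0.1, 0.2]
grip_width: 0.055
finger_force: 0.0
pos [ 0.5214 -0.0346  0.0922] rot [ 3.141e+00 -1.000e-03  3.280e-01] shift [-0.11 -0.12  4.02] turn [ 0.    -0.001  0.002]
[ 0.594 -0.01   0.234]
[array([254., 239.]), array([254., 177.])]
```

View pics/w3.png

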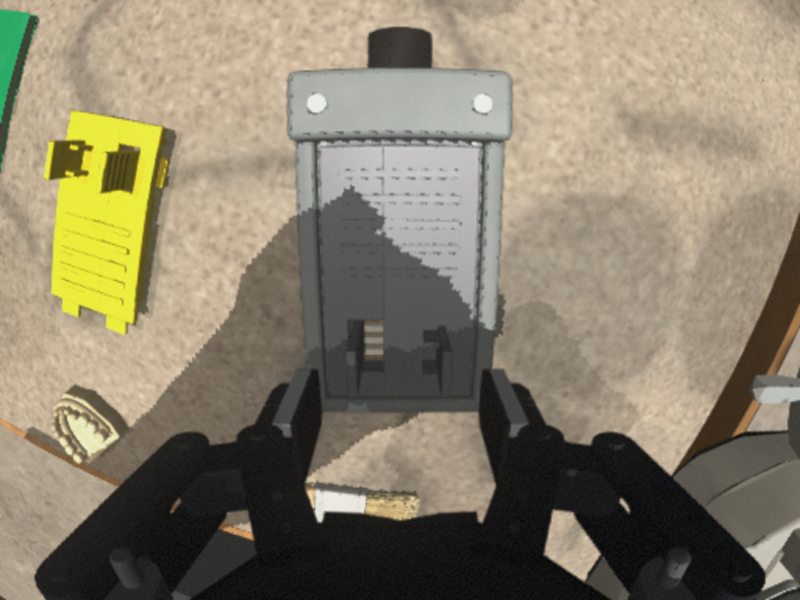

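The grips sit at (350,355) and (443,360), and the fingers' middle is about 1 mm to the right of theirs, which agrees with the fit. I'll correct that and go down.

```bash
python3 -m handwheel '[{"dx":-0.1,"dy":-0.12,"dz":0,"wx":0,"wy":0,"wz":0,"claw":64},{"dx":0,"dy":0,"dz":2,"wx":0,"wy":0,"wz":0,"claw":64},{"dx":0,"dy":0,"dz":2,"wx":0,"wy":0,"wz":0,"claw":58},{"dx":0,"dy":0,"dz":0,"wx":0,"wy":0,"wz":0,"claw":54},{"dx":0,"dy":0,"dz":0,"wx":0,"wy":0,"wz":0,"claw":54},{"dx":0,"dy":0,"dz":0,"wx":0,"wy":0,"wz":0,"claw":54}]' 20
python3 - <<'E'
from h import *
need([.5200,-.0339,.052],.3261)
fr=optics.grab_frame('wrist'); c=fr['frame'][180:290,180:330]
cv2.imwrite('pics/w4.png',cv2.resize(c,(780,572),interpolation=cv2.INTER_CUBIC))
E
```

```text
clock: 6.78
position: [0.5201, -0.0342, 0.0521]
tool_rot: [3.141, -0.001, 0.328]
force: [-0.1, 0.8, -0.6]
grip_width: 0.0459
finger_force: 0.0
pos [ 0.5201 -0.0342  0.0521] rot [ 3.141e+00 -1.000e-03  3.280e-01] shift [ 0.   -0.03  0.01] turn [ 0.    -0.001  0.002]
```

View pics/w4.png

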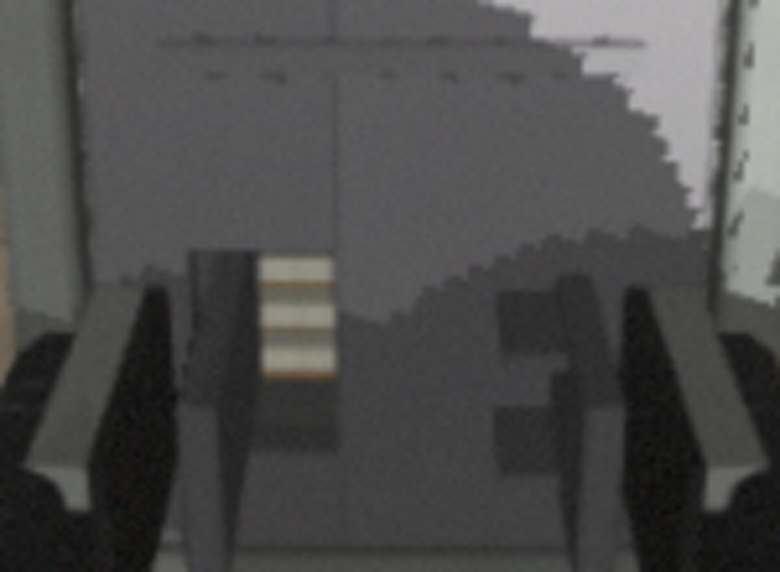

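The grips (tops at about 180 and 625 in the crop) stand centred between the pads. I'll close to near contact.

```bash
python3 -m handwheel '[{"dx":0,"dy":0,"dz":0,"wx":0,"wy":0,"wz":0,"claw":49},{"dx":0,"dy":0,"dz":0,"wx":0,"wy":0,"wz":0,"claw":47.5},{"dx":0,"dy":0,"dz":0,"wx":0,"wy":0,"wz":0,"claw":47.5}]' 20;  python3 -m handwheel '[{"dx":0,"dy":0,"dz":0,"wx":0,"wy":0,"wz":0,"claw":46.5},{"dx":0,"dy":0,"dz":0,"wx":0,"wy":0,"wz":0,"claw":46.5},{"dx":0,"dy":0,"dz":0,"wx":0,"wy":0,"wz":0,"claw":46.5}]' 20
python3 -c "
from h import *; s=monitor.observe(); R=Ro.from_euler('xyz',s['tool_rot']);print(R.inv().apply(s['force']))"
```

```text
clock: 7.2
position: [0.5198, -0.0343, 0.0514]
tool_rot: [3.141, -0.0, 0.328]
force: [0.1, -0.7, 0.9]
grip_width: 0.0407
finger_force: 0.5
clock: 7.58
position: [0.5198, -0.0344, 0.0514]
tool_rot: [3.141, -0.0, 0.328]
force: [0.8, -3.2, 4.7]
grip_width: 0.0394
finger_force: 5.2
[-0.27853356  3.24725146 -4.73104993]
```

```bash
python3 -m handwheel '[{"dx":0,"dy":0.08,"dz":-0.05,"wx":0,"wy":0,"wz":0,"claw":46},{"dx":0,"dy":0,"dz":0,"wx":0,"wy":0,"wz":0,"claw":46},{"dx":0,"dy":0,"dz":0,"wx":0,"wy":0,"wz":0,"claw":46}]' 20
python3 -c "
from h import *; s=monitor.observe(); R=Ro.from_euler('xyz',s['tool_rot']);print(R.inv().apply(s['force']))"
```

```text
clock: 7.95
position: [0.5197, -0.0348, 0.0517]
tool_rot: [-3.141, 0.0, 0.328]
force: [-0.5, 0.6, -0.7]
grip_width: 0.0392
finger_force: 4.4
[-0.23872377 -0.76069145  0.7246719 ]
```

```bash
python3 -m handwheel '[{"dx":0,"dy":0.05,"dz":-0.02,"wx":0,"wy":0,"wz":0,"claw":45},{"dx":0,"dy":0.04,"dz":-0.02,"wx":0,"wy":0,"wz":0,"claw":44},{"dx":0,"dy":0,"dz":0,"wx":0,"wy":0,"wz":0,"claw":44},{"dx":0,"dy":0,"dz":0,"wx":0,"wy":0,"wz":0,"claw":44}]' 20
python3 -c "
from h import *; s=monitor.observe(); R=Ro.from_euler('xyz',s['tool_rot']);print(R.inv().apply(s['force']))"
```

```text
clock: 8.45
position: [0.5202, -0.0358, 0.0522]
tool_rot: [-3.142, 0.0, 0.328]
force: [-0.4, 0.3, -2.0]
grip_width: 0.0378
finger_force: 6.0
[-0.26606546 -0.39202084  2.03547615]
```

```bash
python3 -m handwheel '[{"dx":0,"dy":0.05,"dz":0,"wx":0,"wy":0,"wz":0,"claw":43},{"dx":0,"dy":0.05,"dz":0,"wx":0,"wy":0,"wz":0,"claw":42},{"dx":0,"dy":0.03,"dz":-0.01,"wx":0,"wy":0,"wz":0,"claw":41},{"dx":0,"dy":0,"dz":0,"wx":0,"wy":0,"wz":0,"claw":41},{"dx":0,"dy":0,"dz":0,"wx":0,"wy":0,"wz":0,"claw":41}]' 20
python3 -c "
from h import *; s=monitor.observe(); R=Ro.from_euler('xyz',s['tool_rot']);print(R.inv().apply(s['force']))"
```

```text
clock: 9.07
position: [0.5206, -0.0371, 0.0523]
tool_rot: [3.142, 0.0, 0.328]
force: [-0.1, -0.3, -1.4]
grip_width: 0.0354
finger_force: 8.4
[-0.16980627  0.25315149  1.42155535]
```

```bash
python3 -m handwheel '[{"dx":0,"dy":0.04,"dz":0,"wx":0,"wy":0,"wz":0,"claw":40.2},{"dx":0,"dy":0,"dz":0,"wx":0,"wy":0,"wz":0,"claw":40.2},{"dx":0.01,"dy":0,"dz":-0.17,"wx":0,"wy":-0.02,"wz":0,"claw":40.2},{"dx":0.01,"dy":0,"dz":-0.17,"wx":0,"wy":-0.02,"wz":0,"claw":40.2},{"dx":0,"dy":0,"dz":0,"wx":0,"wy":0,"wz":0,"claw":40.2},{"dx":0,"dy":0,"dz":0,"wx":0,"wy":0,"wz":0,"claw":40.2}]' 20
python3 -c "
from h import *; s=monitor.observe(); R=Ro.from_euler('xyz',s['tool_rot']);print(R.inv().apply(s['force']),R.inv().apply(s['moment']))"
```

```text
clock: 9.82
position: [0.5209, -0.0373, 0.0556]
tool_rot: [3.142, 0.04, 0.328]
force: [-0.7, -0.1, -1.6]
grip_width: 0.0346
finger_force: 9.0
[-0.68658725 -0.10131488  1.66012204] [ 0.01804752  0.03041476 -0.0291989 ]
```

```bash
python3 -m handwheel '[{"dx":0.02,"dy":0,"dz":-0.24,"wx":0,"wy":-0.0275,"wz":0,"claw":40.2},{"dx":0.01,"dy":0,"dz":-0.24,"wx":0,"wy":-0.0275,"wz":0,"claw":40.2},{"dx":0.02,"dy":0,"dz":-0.24,"wx":0,"wy":-0.0275,"wz":0,"claw":40.2},{"dx":0.01,"dy":0,"dz":-0.24,"wx":0,"wy":-0.0275,"wz":0,"claw":40.2},{"dx":0,"dy":0,"dz":0,"wx":0,"wy":0,"wz":0,"claw":40.2},{"dx":0,"dy":0,"dz":0,"wx":0,"wy":0,"wz":0,"claw":40.2}]' 20
python3 - <<'E'
from h import *; s=monitor.observe(); R=Ro.from_euler('xyz',s['tool_rot']);print(R.inv().apply(s['force']),R.inv().apply(s['moment']))
need([0.5,-.04,.1],.3261)
fr=optics.grab_frame('wrist'); c=fr['frame'][30:290,90:430]
b=optics.grab_frame('side')['frame'][120:190,215:315]
cv2.imwrite('pics/w5.png',np.vstack([cv2.resize(c,(400,306)),cv2.resize(b,(400,280),interpolation=cv2.INTER_CUBIC)]))
E
```

```text
clock: 10.58
position: [0.522, -0.037, 0.0651]
tool_rot: [-3.141, 0.15, 0.328]
force: [0.6, 1.3, -1.5]
grip_width: 0.0349
finger_force: 9.0
[ 1.20308812 -1.0510344   1.28811533] [-0.02228891  0.17897752 -0.03610397]
pos [ 0.522  -0.037   0.0651] rot [-3.141  0.15   0.328] shift [-2.68 -0.43 -3.13] turn [-0.     0.15   0.001]
```

View pics/w5.png

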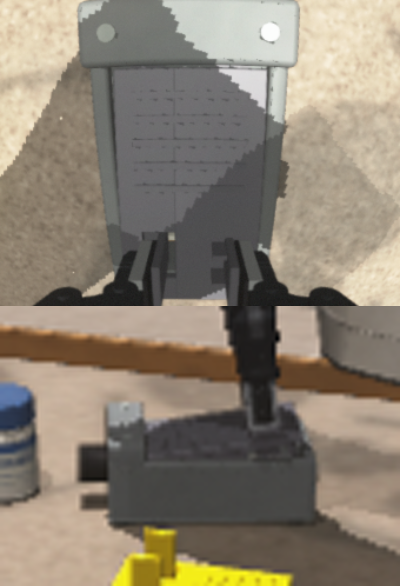

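```bash
python3 -m handwheel '[{"dx":0.01,"dy":0,"dz":-0.22,"wx":0,"wy":-0.025,"wz":0,"claw":40.2},{"dx":0,"dy":0,"dz":0,"wx":0,"wy":0,"wz":0,"claw":40.2},{"dx":-0.2,"dy":0,"dz":0,"wx":0,"wy":0,"wz":0,"claw":40.2},{"dx":-0.2,"dy":0,"dz":0,"wx":0,"wy":0,"wz":0,"claw":40.2},{"dx":0,"dy":0,"dz":0,"wx":0,"wy":0,"wz":0,"claw":40.2}]' 20
python3 - <<'E'
from h import *; s=monitor.observe(); R=Ro.from_euler('xyz',s['tool_rot']);print(R.inv().apply(s['force']),R.inv().apply(s['moment']))
E
```

```text
clock: 11.3
position: [0.5187, -0.0382, 0.0682]
tool_rot: [-3.142, 0.175, 0.328]
force: [-0.3, 0.2, -1.0]
grip_width: 0.0347
finger_force: 9.0
[-0.03360929 -0.32769677  0.97314712] [-0.04247488  0.20674346 -0.01079973]
```

```bash
python3 -m handwheel '[{"dx":-0.25,"dy":0,"dz":0,"wx":0,"wy":0,"wz":0,"claw":40.2},{"dx":-0.25,"dy":0,"dz":0,"wx":0,"wy":0,"wz":0,"claw":40.2},{"dx":-0.25,"dy":0,"dz":0,"wx":0,"wy":0,"wz":0,"claw":40.2},{"dx":0,"dy":0,"dz":0,"wx":0,"wy":0,"wz":0,"claw":40.2}]' 20
python3 -m handwheel '[{"dx":-0.25,"dy":0,"dz":0,"wx":0,"wy":0,"wz":0,"claw":40.2},{"dx":-0.2,"dy":0,"dz":0,"wx":0,"wy":0,"wz":0,"claw":40.2},{"dx":0,"dy":0,"dz":0,"wx":0,"wy":0,"wz":0,"claw":40.2}]' 20
python3 - <<'E'
from h import *; s=monitor.observe(); R=Ro.from_euler('xyz',s['tool_rot']);print(R.inv().apply(s['force']),R.inv().apply(s['moment']))
E
```

```text
clock: 11.8
position: [0.5118, -0.0405, 0.0695]
tool_rot: [-3.142, 0.175, 0.328]
force: [-0.2, -0.0, -1.3]
grip_width: 0.0346
finger_force: 9.0
clock: 12.18
position: [0.5076, -0.0419, 0.0702]
tool_rot: [-3.142, 0.175, 0.328]
force: [0.2, -0.4, -1.0]
grip_width: 0.0342
finger_force: 9.0
[0.279485   0.43964955 0.94285215] [-0.03897587  0.19841005  0.00595133]
```

```bash
python3 -m handwheel '[{"dx":-0.1,"dy":0,"dz":-0.5,"wx":0,"wy":0,"wz":0,"claw":40.2},{"dx":-0.2,"dy":0,"dz":-1,"wx":0,"wy":0,"wz":0,"claw":40.2},{"dx":-0.3,"dy":0,"dz":-1.5,"wx":0,"wy":0,"wz":0,"claw":40.2},{"dx":-0.3,"dy":0,"dz":-1.5,"wx":0,"wy":0,"wz":0,"claw":40.2},{"dx":-0.3,"dy":0,"dz":-1.5,"wx":0,"wy":0,"wz":0,"claw":40.2},{"dx":-0.3,"dy":0,"dz":-1.5,"wx":0,"wy":0,"wz":0,"claw":40.2},{"dx":0,"dy":0,"dz":-1,"wx":0,"wy":0,"wz":0,"claw":40.2},{"dx":0,"dy":0,"dz":0,"wx":0,"wy":0,"wz":0,"claw":40.2}]' 20
python3 - <<'E'
from h import *; s=monitor.observe(); R=Ro.from_euler('xyz',s['tool_rot']);print(R.inv().apply(s['force']),R.inv().apply(s['moment']))
need([0.5,-.04,.1],.3261)
fr=optics.grab_frame('wrist'); c=fr['frame']
b=optics.grab_frame('side')['frame'][90:190,215:315]
cv2.imwrite('pics/w6.png',np.hstack([cv2.resize(c,(400,300)),cv2.resize(b,(400,300)),]))
E
```

```text
clock: 13.18
position: [0.5082, -0.0417, 0.157]
tool_rot: [3.141, 0.174, 0.328]
force: [0.7, 0.0, -0.7]
grip_width: 0.0346
finger_force: 9.0
[0.74605593 0.18772338 0.55209926] [-0.00376198  0.22918174  0.00458363]
pos [ 0.5082 -0.0417  0.157 ] rot [3.141 0.174 0.328] shift [ 0.28 -0.43  5.74] turn [0.    0.174 0.002]
```

View pics/w6.png

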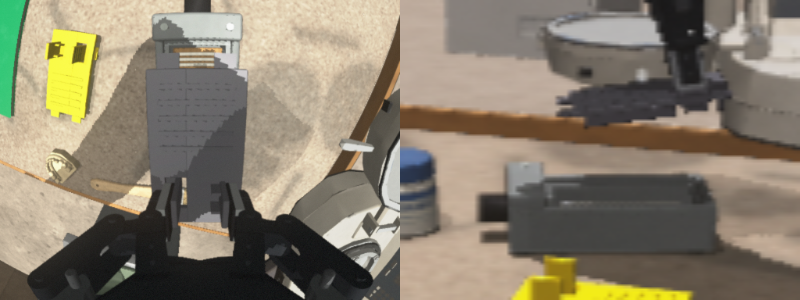

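The cover is clear of the empty box and held at its tilt. I'll level it, then turn it in line with the book.

```bash
python3 -m handwheel '[{"dx":0,"dy":0,"dz":0,"wx":0,"wy":0.06,"wz":0,"claw":40.2},{"dx":0,"dy":0,"dz":0,"wx":0,"wy":0.06,"wz":0,"claw":40.2},{"dx":0,"dy":0,"dz":0,"wx":0,"wy":0.055,"wz":0,"claw":40.2},{"dx":0,"dy":0,"dz":0,"wx":0,"wy":0,"wz":0.12,"claw":40.2},{"dx":0,"dy":0,"dz":0,"wx":0,"wy":0,"wz":0.13,"claw":40.2},{"dx":0,"dy":0,"dz":0,"wx":0,"wy":0,"wz":0.12,"claw":40.2},{"dx":0,"dy":0,"dz":0,"wx":0,"wy":0,"wz":0,"claw":40.2}]' 20
python3 -c "
from h import *; need([.4985,.324,.157],-.042)"
```

```text
clock: 14.15
position: [0.5075, -0.0419, 0.1559]
tool_rot: [3.141, 0.001, -0.042]
force: [0.2, 0.2, -1.1]
grip_width: 0.0343
finger_force: 9.0
pos [ 0.5075 -0.0419  0.1559] rot [ 3.141e+00  1.000e-03 -4.200e-02] shift [ -2.41 -36.52  -0.13] turn [0.001 0.001 0.   ]
```

```bash
python3 -m handwheel '[{"dx":-0.2,"dy":-2,"dz":0,"wx":0,"wy":0,"wz":0,"claw":40.2},{"dx":-0.2,"dy":-3,"dz":0,"wx":0,"wy":0,"wz":0,"claw":40.2},{"dx":-0.2,"dy":-4,"dz":0,"wx":0,"wy":0,"wz":0,"claw":40.2},{"dx":-0.2,"dy":-4,"dz":0,"wx":0,"wy":0,"wz":0,"claw":40.2},{"dx":-0.2,"dy":-4,"dz":0,"wx":0,"wy":0,"wz":0,"claw":40.2},{"dx":-0.2,"dy":-4,"dz":0,"wx":0,"wy":0,"wz":0,"claw":40.2},{"dx":-0.2,"dy":-4,"dz":0,"wx":0,"wy":0,"wz":0,"claw":40.2},{"dx":-0.2,"dy":-4,"dz":0,"wx":0,"wy":0,"wz":0,"claw":40.2}]' 20
python3 -m handwheel '[{"dx":-0.4,"dy":-4,"dz":0,"wx":0,"wy":0,"wz":0,"claw":40.2},{"dx":-0.3,"dy":-2.5,"dz":0,"wx":0,"wy":0,"wz":0,"claw":40.2},{"dx":-0.1,"dy":-1,"dz":0,"wx":0,"wy":0,"wz":0,"claw":40.2},{"dx":0,"dy":0,"dz":0,"wx":0,"wy":0,"wz":0,"claw":40.2},{"dx":0,"dy":0,"dz":0,"wx":0,"wy":0,"wz":0,"claw":40.2}]' 20
python3 - <<'E'
from h import *; need([.4985,.324,.04],-.042)
fr=optics.grab_frame('wrist'); c=fr['frame']
for m in optics.masks_of('book','wrist')[:2]: print(m['p'],m['rect'])
b=optics.grab_frame('side')['frame'][130:290,140:340]
X=[(.1035,.0795),(.1035,-.0795),(-.1035,-.0795),(-.1035,.0795)]
R=Ro.from_euler('z',-.042).as_matrix()
for x in X:
    p=proj(fr,R@[*x,0]+[.5285,.325,.008],1); print(np.round(p)); cv2.circle(c,tuple(int(v) for v in p),3,(0,0,255),-1)
cv2.imwrite('pics/w7.png',np.hstack([cv2.resize(c,(400,300)),cv2.resize(b,(400,300)),]))
E
```

```text
clock: 15.15
position: [0.5038, 0.2498, 0.1562]
tool_rot: [3.141, 0.0, -0.039]
force: [0.6, -0.6, -1.3]
grip_width: 0.0344
finger_force: 9.0
clock: 15.78
position: [0.4995, 0.3224, 0.1566]
tool_rot: [3.141, -0.0, -0.043]
force: [0.2, -0.2, -1.1]
grip_width: 0.0344
finger_force: 9.0
pos [0.4995 0.3224 0.1566] rot [ 3.141 -0.    -0.043] shift [-0.11 -0.16 11.66] turn [ 0.    -0.    -0.001]
0.68 [170.8, 45.5, 167.3, 197.6]
0.38 [187.1, 68.0, 129.7, 227.4]
[171.  49.]
[333.  48.]
[324. 243.]
[181. 243.]
```

View pics/w7.png

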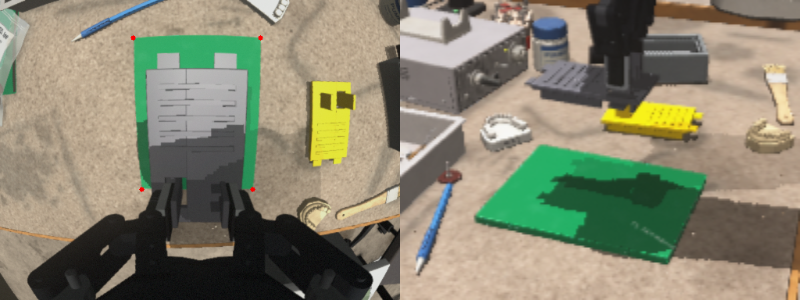

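The projected book corners match the picture, so I'll lower it.

```bash
python3 -m handwheel '[{"dx":-0.1,"dy":-0.15,"dz":2,"wx":0,"wy":0,"wz":0,"claw":40.2},{"dx":0,"dy":0,"dz":3,"wx":0,"wy":0,"wz":0,"claw":40.2},{"dx":0,"dy":0,"dz":3,"wx":0,"wy":0,"wz":0,"claw":40.2},{"dx":0,"dy":0,"dz":2,"wx":0,"wy":0,"wz":0,"claw":40.2},{"dx":0,"dy":0,"dz":1.2,"wx":0,"wy":0,"wz":0,"claw":40.2},{"dx":0,"dy":0,"dz":0,"wx":0,"wy":0,"wz":0,"claw":40.2},{"dx":0,"dy":0,"dz":0,"wx":0,"wy":0,"wz":0,"claw":40.2}]' 20
python3 - <<'E'
from h import *; need([.4985,.324,.03],-.042)
print(monitor.observe()['force'])
b=optics.grab_frame('side')['frame'][170:290,160:310]
cv2.imwrite('pics/s8.png',cv2.resize(b,(750,600),interpolation=cv2.INTER_CUBIC))
E
```

```text
clock: 16.8
position: [0.4987, 0.3255, 0.0452]
tool_rot: [-3.141, -0.001, -0.042]
force: [0.3, -0.1, -2.1]
grip_width: 0.0346
finger_force: 9.0
pos [0.4987 0.3255 0.0452] rot [-3.141e+00 -1.000e-03 -4.200e-02] shift [-0.02  0.15  1.52] turn [-0.001 -0.001 -0.   ]
[ 0.31440861 -0.12903726 -2.05469016]
```

View pics/s8.png

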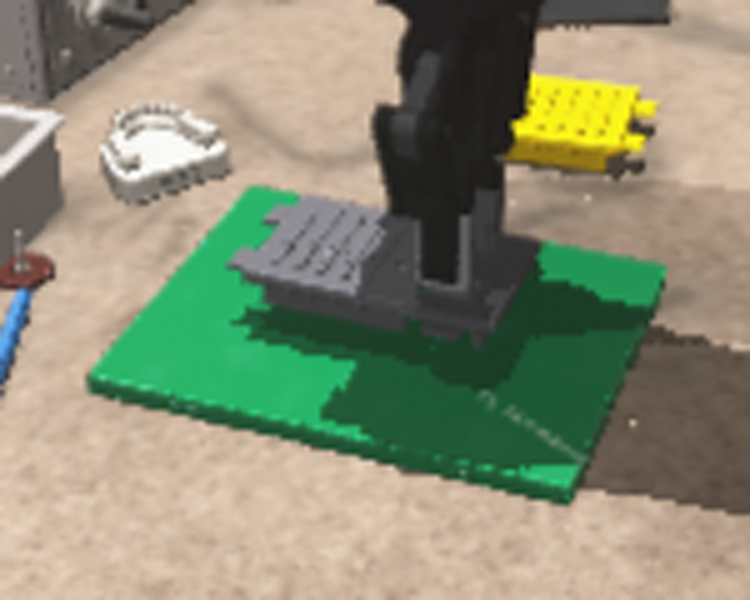

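The cover hangs level over the book's middle, so I'll lower it until it touches.

```bash
python3 -m handwheel '[{"dx":0,"dy":0.1,"dz":0.7,"wx":0,"wy":0,"wz":0,"claw":40.2},{"dx":0,"dy":0,"dz":0.5,"wx":0,"wy":0,"wz":0,"claw":40.2},{"dx":0,"dy":0,"dz":0.2,"wx":0,"wy":0,"wz":0,"claw":40.2},{"dx":0,"dy":0,"dz":0,"wx":0,"wy":0,"wz":0,"claw":40.2},{"dx":0,"dy":0,"dz":0,"wx":0,"wy":0,"wz":0,"claw":40.2}]' 20
python3 -m handwheel '[{"dx":0,"dy":0,"dz":0.1,"wx":0,"wy":0,"wz":0,"claw":40.2},{"dx":0,"dy":0,"dz":0.1,"wx":0,"wy":0,"wz":0,"claw":40.2},{"dx":0,"dy":0,"dz":0,"wx":0,"wy":0,"wz":0,"claw":40.2}]' 20
```

```text
clock: 17.48
position: [0.4983, 0.3244, 0.0306]
tool_rot: [-3.142, -0.0, -0.042]
force: [0.2, -0.7, -0.8]
grip_width: 0.0344
finger_force: 9.0
clock: 17.85
position: [0.4982, 0.3243, 0.0286]
tool_rot: [-3.142, 0.0, -0.042]
force: [-1.0, -1.2, 1.8]
grip_width: 0.0345
finger_force: 9.5
```

```bash
python3 -m handwheel '[{"dx":0,"dy":-0.07,"dz":0.02,"wx":0,"wy":0,"wz":0,"claw":42},{"dx":0,"dy":-0.08,"dz":0.02,"wx":0,"wy":0,"wz":0,"claw":44},{"dx":0,"dy":-0.08,"dz":0.02,"wx":0,"wy":0,"wz":0,"claw":46},{"dx":0,"dy":-0.06,"dz":0,"wx":0,"wy":0,"wz":0,"claw":49},{"dx":0,"dy":0,"dz":0,"wx":0,"wy":0,"wz":0,"claw":54},{"dx":0,"dy":0,"dz":0,"wx":0,"wy":0,"wz":0,"claw":60},{"dx":0,"dy":0,"dz":0,"wx":0,"wy":0,"wz":0,"claw":64},{"dx":0,"dy":0,"dz":0,"wx":0,"wy":0,"wz":0,"claw":64}]' 20
python3 -m handwheel '[{"dx":0,"dy":0,"dz":-1,"wx":0,"wy":0,"wz":0,"claw":64},{"dx":0,"dy":0,"dz":-2,"wx":0,"wy":0,"wz":0,"claw":64},{"dx":0,"dy":0,"dz":-3,"wx":0,"wy":0,"wz":0,"claw":64},{"dx":0,"dy":0,"dz":-4,"wx":0,"wy":0,"wz":0,"claw":64},{"dx":0,"dy":0,"dz":-3,"wx":0,"wy":0,"wz":0,"claw":64},{"dx":0,"dy":0,"dz":0,"wx":0,"wy":0,"wz":0,"claw":64},{"dx":0,"dy":0,"dz":0,"wx":0,"wy":0,"wz":0,"claw":64}]' 20
python3 - <<'E'
from h import *
fr=optics.grab_frame('wrist'); c=fr['frame']
m=[m for m in optics.masks_of('cover','wrist') if abs(m['rect'][0]+m['rect'][2]/2-256)<40][:2]
for x in m:
    print(x['p'],x['rect'])
    ys,xs=np.nonzero(x['region']); print(at(fr,xs.mean(),ys.mean(),.026,1))
b=optics.grab_frame('side')['frame'][130:290,140:340]
cv2.imwrite('pics/w9.png',np.hstack([cv2.resize(c,(400,300)),cv2.resize(b,(400,300)),]))
E
```

```text
clock: 18.85
position: [0.4983, 0.3273, 0.0279]
tool_rot: [-3.142, -0.0, -0.042]
force: [0.3, 0.8, -0.1]
grip_width: 0.0546
finger_force: 0.0
clock: 19.73
position: [0.4981, 0.3273, 0.1582]
tool_rot: [-3.141, 0.0, -0.042]
force: [0.8, 0.7, -0.0]
grip_width: 0.0548
finger_force: 0.0
0.77 [221.7, 81.6, 72.3, 125.4]
[0.53365207 0.3247141  0.026     ]
```

View pics/w9.png

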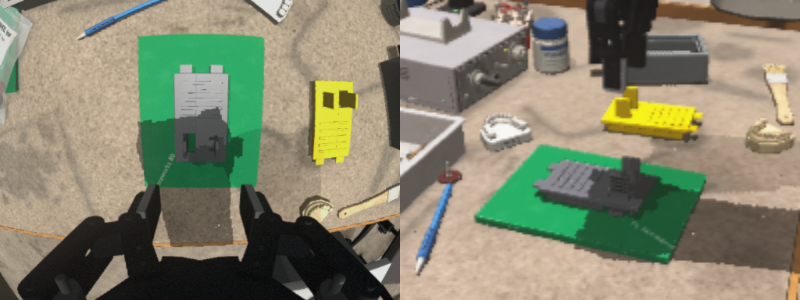

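The cover lies flat in the middle of the book, grips up, and the gripper is clear.

```bash
python3 -c "
from workcell import job_done; print(job_done())"
```

```text
the job is handed in; nothing more can be done
None
```

The cover is off the box, lying flat with its grips up on the middle of the bare book; I let go of it and handed the job in at about 20 s, with squeeze peaking at about 9.5 N and nothing else seen to move.

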